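Open the child-safe medicine bottle

ROBOT

A 6-joint arm with a two-finger parallel gripper is mounted at the origin on the work surface. World frame = base frame: x ahead of the robot, y to its left, z up, the work surface at z = 0. Lengths are in m, angles in degrees, forces in N, time in s.
With the tool pointing down it reaches from about 0.35 to 0.875 m from the base axis. Payload 4.2 kg.
Tool frame: the origin (TCP) lies midway between the tips of the shut fingers; the grasp point (between the pads) lies 19 mm behind it; z points along the fingers, y is the direction in which the jaws open and shut (so a half turn about z gives the same grasp; the last joint's range is limited). The gripper opens to 87 mm and grips with 3 to 60 N. Pads are 19 mm wide; open, the fingers measure 117 mm over their backs; the gripper's body (75 mm by 190 mm) begins 51 mm behind the grasp point.
Start: joints at [-59.324, 22.042, 0.453, 0, -68.411, -14.817], TCP at [0.171, -0.601, 0.223] pointing down, gripper open.
Joint ranges: [-179.83, 179.83], [-69.29, 118.12], [-61.27, 80.66], [-181.25, 117.63], [-171.15, -9.14], [-177.46, 177.46]. Speed limits (degrees/s): [159.86, 159.86, 180, 180, 180, 180].

INTERFACE

Orientations are given as a 3x3 rotation matrix whose columns are the frame's x, y, z axes.
In Python, from station import r gives the robot as it stands.
- The arm moves only by the tool servo_tool, never from a script. Its arguments are lists of equal length, an entry for each row: "slide": the shift along the world's x, y, z in units of 60 mm (1.0 is 60 mm), a list of three; "twist": the turn, a rotation vector about the world's x, y, z in units of 6 degrees (1.0 is 6 degrees), a list of three; "gripper": the closure, from 0 (fully open) to 1 (shut). In form: {"slide": [[x, y, z], ...], "twist": [[wx, wy, wz], ...], "gripper": [gripper, ...]}. A call has 1 to 12 rows; each row shifts and turns the commanded pose from where the row before left it; what a row does not reach is not made up. A row lasts 1/8 s, in which the tool goes at most 62.5 mm and 10.7 degrees, less where a joint would pass 70% of its speed; a pose out of reach is approached as far as the arm can. A call is refused whole if a number of a shift passes 1 or a number of a turn 1, either way. A call with a gripper value outside its range is refused whole. The fingers move at their own pace and stop on an object; the grip force is fixed at half the most. Time passes only in rows, so rows that do not move let the fingers close. It gives the time, the measured TCP pose, the force and the opening at its end, in the units of the state.
- r.sense(): the state, without advancing time (a new reading comes with each control period).
- r.capture(name): name is "side" or "top" or "wrist"; returns a dict with "image" (384x512x3 uint8, blue, green, red), "intrinsics" (3x3 intrinsics, pixels), "k1" (the pictures are not rectified: a ray, as slopes to the right and down, at radius r is drawn at 1 + k1 r^2 times it, then the intrinsics apply), "R" (3x3) and "t" (3): a world point X has camera coordinates R X + t. Camera axes: x right, y down, z forward; pixel columns grow to the right and rows downward; lengths in m; the calibration is good to about 2 mm. A picture is of the moment at which its call begins. There is no depth.
- r.finish_job(): hands the job in, once; it reports no verdict.
The state is a dict: "time_s": time; "joints": joint angles; "joint_velocities": joint speeds; "effort": joint torques, N m; "tcp_pos": TCP position; "ee_rot": TCP orientation; "wrist_force": force on the tool from outside, world axes, zero at the start; "moment": the same for the moment, N m; "gripper_width": opening from 0.0 (shut) to 1.0 (fully open).
Only numpy, scipy, OpenCV 4.12 (cv2) and the standard library are available. Lean on these libraries where they do the work, as an engineer would, in place of code of your own. Each camera call takes 0.05 s, during which the arm holds its last target.

TASK

Open the medicine bottle that stands in the grey holder on the bedside chest: push its white safety cap down against the spring, keep it down while twisting it anticlockwise (seen from above) until it is free, then lift it straight up about 5 cm. Finish while still holding the cap level in the gripper above the open bottle, and leave the other things on the chest where they are.

Things in the scene. Friction and masses are not known exactly. Their poses are not given: they have to be found in the camera images.
- bottle: Round amber medicine bottle clamped upright in a round grey holder, one fixed piece. Origin: on its axis at the holder's underside, on the table; z up. Holder 112 mm across at the foot, 34 mm high; bottle 66 mm across up to 60 mm, then a shoulder sloping in to 38 mm across at 76 mm height. When the cap is locked, cap x and bottle x are parallel.
- bottle_mouth (a point): Top of the fixed neck (31 mm across), on the axis, 106.5 mm above the bottle's origin, hidden in the cap at first. Two hooks on the neck hold two lugs inside the cap. Only with the cap pushed down over 4 mm can it turn, and only anticlockwise seen from above: free of the hooks after 50 degrees, it lifts straight off from 60 to 120 degrees, hard stop near 135.
- cap_center (a point): Centre (on the axis, half-way up) of the loose white ribbed cap: 52 mm outer diameter, 28 mm tall, about 30 g. Locked, it spans 90 to 118 mm above the bottle's origin, this point at 104 mm. z is its axis, up. Round: grip at any yaw. Fingertips may reach 10 mm below its lower edge. Freed, it springs up 3 mm; raised 27 mm above its locked height it is clear of neck and seal.
- seal (a joint): Spring seal in the bottle's mouth that pushes the cap up, in m: 0 with the cap locked, grows as the cap is pushed down with it, hard bottom at 0.0075 (7.5 mm), -0.003 when the cap is off. Spring 1 N/mm, 3 N at 0. Pushing the cap down 5.5 to 6.5 mm (about 9 N) and keeping it there lets it turn against light friction only.
- jar_center (a point): Bystander: small loose amber cream jar with a plain black lid, 64 mm across, 62 mm tall; the point is its centre, half-way up.
- clock_center (a point): Bystander: loose wooden bedside clock with a round white face on its +x side, 45 mm deep (x), 95 mm wide (y), 85 mm tall; the point is its centre.
- tissue_box: Bystander: clear tissue box with a chrome rim and chrome feet, fixed, 120 mm (x) by 180 mm (y), 76 mm tall, far from the robot behind the work; origin at the centre of its underside.
Not all that is in view belongs to the job. There is more than one size of the part that bears cap_center; the job needs the middle-sized. There is more than one size of the bottle; the one meant has the size given above.

How it is judged (in metres and radians):
On the way, in this order (a step that is already met when the one before it is completed fails the run):
1. the cap is pushed at least 3 mm down from its locked height (z of cap_center in the frame of bottle below 0.101 m and horizontal distance between cap_center and bottle below 0.006 m), for 0.1 s.
2. the cap, still on the neck, is turned more than 45 degrees out of its lock (angle between the x axis of cap_center and the x axis of bottle, either way round above 0.79 rad and z of cap_center in the frame of bottle below 0.112 m and horizontal distance between cap_center and bottle below 0.008 m), for 0.1 s.
At the end, for the whole second after the job is handed in: The cap is gripped by the fingers (over 1 N), still (under 20 mm/s) and level within 15 degrees, 35 to 120 mm above its locked height and within 30 mm of the bottle's axis, touching nothing of the bottle (z of cap_center in the frame of bottle between 0.139 and 0.224 m and horizontal distance between cap_center and bottle below 0.03 m and angle between cap_center's own z axis and vertical below 0.26 rad and contact force between the fingers and cap above 1 N and contact force between cap and bottle below 0.1 N and linear speed of cap below 0.02 m/s); the arm keeps its last pose, push and grip.
It fails at once if the jar or the clock is moved more than 25 mm (distance of any of jar_center, clock_center from where it was at the start of the episode above 0.025 m).
It fails at once if the tissue box is pushed hard (over 10 N) (contact force between the arm and tissue_box above 10 N).
It also fails if it takes over 35 s, if anything falls off the work surface, if the arm or the gripper's body presses on something with over 40 N, if the wrist force passes 120 N, or if a joint passes its speed limit or range.

## Working session

There is one attempt and no reset: what is moved stays moved. The work goes in short steps, Python scripts to look and compute and a tool call to move; the robot and the scene stay as the last step left them, time stands still between calls to the robot, and variables do not carry over. Pictures are saved under pics/ and viewed, and the job is handed in when it is done.

Besides the shell and the picture viewer there is one more tool, called after "Call:" in YAML: its name, and indented under it one key for each argument. servo_tool: Moves the arm, as the interface text tells. Its arguments: {"type":"object","properties":{"slide":{"type":"array","items":{"type":"array","items":{"type":"number"}}},"twist":{"type":"array","items":{"type":"array","items":{"type":"number"}}},"gripper":{"type":"array","items":{"type":"number"}}},"required":["slide","twist","gripper"]}

```bash
mkdir -p pics; ls; cat > h.py <<'E'
import numpy as np,cv2,pickle
from station import r
def snap(n,tag):
    c=r.capture(n); cv2.imwrite(f'pics/{tag}.png',c['image']); pickle.dump(c,open(f'{tag}.pkl','wb')); return c
def proj(c,X):
    X=np.atleast_2d(X); p=X@np.array(c['R']).T+np.array(c['t']); s=p[:,:2]/p[:,2:]
    s=s*(1+c['k1']*(s**2).sum(1,keepdims=True)); K=np.array(c['intrinsics']); return s@K[:2,:2].T+K[:2,2]
def ray(c,uv):
    K=np.array(c['intrinsics']); d=np.linalg.solve(K,[uv[0],uv[1],1])[:2]; s=d.copy()
    for _ in range(30): s=d/(1+c['k1']*(s@s))
    R=np.array(c['R']); return -R.T@np.array(c['t']), R.T@np.array([s[0],s[1],1])
def atz(c,uv,z):
    o,d=ray(c,uv); return o+d*(z-o[2])/d[2]
E
python3 - <<'E'
from h import *
for n in ['side','top','wrist']: c=snap(n,n+'0'); print(n,c['k1'],-np.array(c['R']).T@c['t'],c['intrinsics'][0][0])
print(r.sense())
E
```

```text
pics
side -0.16060088203966696 [0.33153921 0.85427652 0.79515491] 461.5556087216842
top 0.03387827228088849 [ 0.40350528 -0.05960209  0.90071352] 365.2365470687395
wrist -0.0533545376976916 [ 0.10264547 -0.62060333  0.38260519] 266.93082787624417
{'time_s': 0.15, 'joints': array([-5.93241133e+01,  2.20825499e+01,  3.98893310e-01, -1.92754566e-02,
       -6.84119156e+01, -1.48174040e+01]), 'joint_velocities': array([-0.02381084, -0.14846749,  0.14730456,  0.07705149, -0.11117957,
        0.06066038]), 'effort': array([ 8.15155090e-05, -3.91053486e+01,  1.87587476e+01,  4.22237232e+00,
        1.23199361e-02, -1.47507390e-04]), 'tcp_pos': array([ 0.17068655, -0.60077894,  0.22170183]), 'ee_rot': array([[-9.61973424e-01, -2.73142441e-01, -5.81949405e-04],
       [-2.73143033e-01,  9.61972111e-01,  1.59421232e-03],
       [ 1.24372053e-04,  1.69254531e-03, -9.99998560e-01]]), 'wrist_force': array([0.01938405, 0.69342229, 0.09331368]), 'moment': array([-0.00590297, -0.02994047, -0.02334194]), 'gripper_width': 0.9955622283737746}
```

View pics/side0.png

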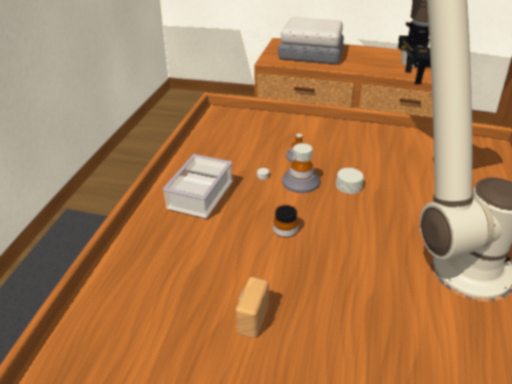

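View pics/top0.png

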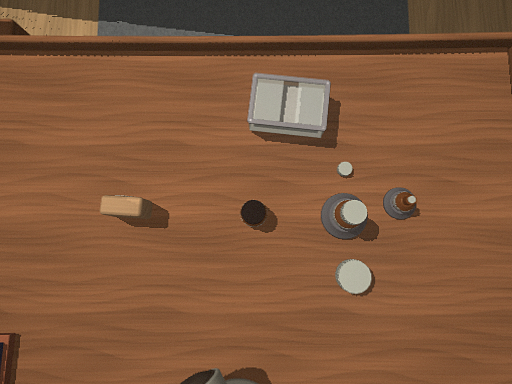

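View pics/wrist0.png

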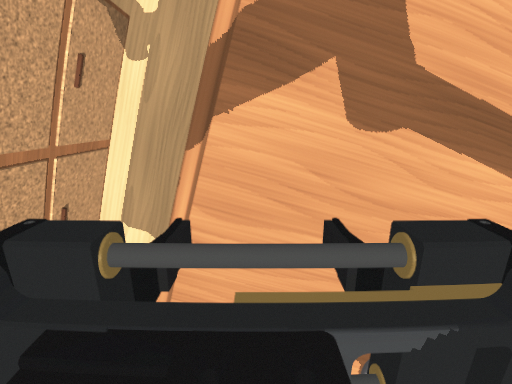

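The side view shows the bottle in its holder at (301,168), a smaller bottle behind it at (298,143), loose caps at (263,173) and (349,181), the jar at (286,220), the clock at (252,306) and the tissue box at (198,186). The top view shows the same things.

Candidates in the top view:
- **Caps:** on the bottle (354,211), loose large (354,277), loose small (345,169), and on the small bottle (411,200).
- **Bottles:** holders at (344,215) and (400,203).

I choose the cap on the bottle at (344,215), and will check its size in a close crop.

```bash
python3 - <<'E'
from h import *
from scipy.optimize import minimize
cs={n:pickle.load(open(n+'0.pkl','rb')) for n in ['side','top']}
def whitefit(c,box):
    x0,y0,x1,y1=box; im=c['image'][y0:y1,x0:x1].astype(int)
    m=((im.min(2)>130)&(im.max(2)-im.min(2)<35)).astype(np.uint8)
    n,l,s,ce=cv2.connectedComponentsWithStats(m); k=1+np.argmax(s[1:,4]); return ce[k]+[x0,y0],s[k],np.argwhere(l==k)[:,::-1]+[x0,y0]
c=cs['top']; ce,s,pts=whitefit(c,(335,195,372,230)); print('top cap',ce,s)
p=atz(c,ce,.118); print('xy',p)
hull=cv2.convexHull(pts.astype(np.int32))[:,0]
W=np.array([atz(c,q,.118) for q in hull]); print('extent@118',np.ptp(W,0), 'circle',cv2.minEnclosingCircle(W[:,:2].astype(np.float32)))
c=cs['side'];ce,s,pts=whitefit(c,(285,140,318,165)); print('side',ce,s)
def draw(n,p,sc=6):
    c=cs[n]; im=c['image'];u=proj(c,[[p[0],p[1],.07]])[0].astype(int);x0,y0=u-[45,40]
    o=cv2.resize(im[y0:y0+80,x0:x0+90],None,fx=sc,fy=sc,interpolation=cv2.INTER_CUBIC)
    t=np.linspace(0,2*np.pi,60)
    for z,rad,col in [(0,.056,(0,255,0)),(.118,.026,(0,0,255)),(.09,.026,(255,0,0)),(.034,.033,(0,255,255))]:
        P=np.c_[p[0]+rad*np.cos(t),p[1]+rad*np.sin(t),0*t+z]
        q=((proj(c,P)-[x0,y0]+.5)*sc).astype(np.int32); cv2.polylines(o,[q],True,col,1)
    return o
p=p[:2]
cv2.imwrite('pics/fit_top.png',draw('top',p)); cv2.imwrite('pics/fit_side.png',draw('side',p))
c=cs['top']
for n,u,z in [('jar',(253,212),.062),('clock',(122,206),.085),('big',(354,276),.03),('small',(345,169),.02),('smallbot',(411,200),.09)]: print(n,atz(c,u,z))
E
```

```text
top cap [354.35913978 211.42580645] [  7   5  25  24 465]
xy [ 0.47250237 -0.25214436  0.118     ]
extent@118 [0.04913446 0.05100777 0.        ] circle ((0.47240838408470154, -0.2517368197441101), 0.02646484039723873)
side [300.58677686 152.21900826] [  5   5  21  16 242]
jar [ 0.47574703 -0.03419068  0.062     ]
clock [0.48719755 0.25938289 0.085     ]
big [ 0.33115752 -0.26698427  0.03      ]
small [ 0.58499752 -0.25746869  0.02      ]
smallbot [ 0.50053493 -0.38372996  0.09      ]
```

```bash
python3 -c "
import cv2,numpy as np
a=cv2.imread('pics/fit_top.png');b=cv2.imread('pics/fit_side.png');h=min(a.shape[0],b.shape[0]);o=np.hstack([a[:h],b[:h]]);cv2.imwrite('pics/fit.png',cv2.resize(o,(800,int(800*o.shape[0]/o.shape[1]))))"
```

```text
(no output)
```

View pics/fit.png

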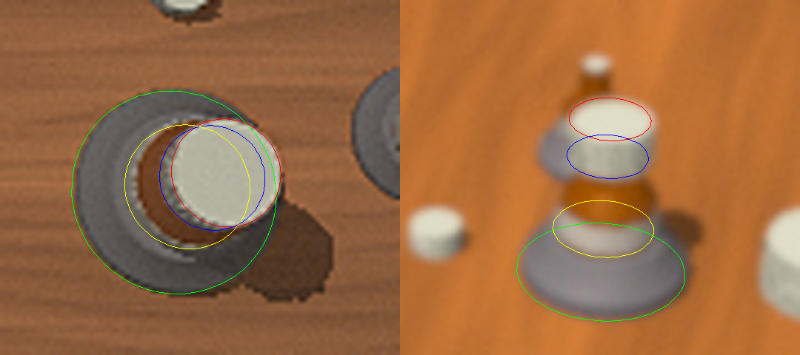

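The cap measures 53 mm across at its height and the overlays fit in both views, so this is the 112 mm holder bottle with the middle-sized cap. Its axis is near (0.472,-0.252). I'll hover above it.

Call:
servo_tool:
  slide:
    - [0.25,0.29,0]
    - [0.5,0.58,0]
    - [0.5,0.58,0]
    - [0.5,0.58,0]
    - [0.5,0.58,0]
    - [0.5,0.58,0]
    - [0.5,0.58,0]
    - [0.5,0.58,0]
    - [0.5,0.58,0]
    - [0.5,0.58,0]
    - [0.25,0.31,0]
    - [0,0,0]
  twist:
    - [0,0,0]
    - [0,0,0]
    - [0,0,0]
    - [0,0,0]
    - [0,0,0]
    - [0,0,0]
    - [0,0,0]
    - [0,0,0]
    - [0,0,0]
    - [0,0,0]
    - [0,0,0]
    - [0,0,0]
  gripper: [0,0,0,0,0,0,0,0,0,0,0,0]

```text
time_s: 1.65
tcp_pos: [0.4715, -0.2499, 0.2224]
ee_rot: [[-0.961, -0.277, -0.0], [-0.277, 0.961, 0.0], [0.0, 0.0, -1.0]]
wrist_force: [-0.3, -0.5, 0.3]
gripper_width: 1.001
```

```bash
python3 - <<'E'
from h import *
c=snap('wrist','w1'); s=r.sense(); print(s['tcp_pos'],s['joints'])
im=c['image'].copy();t=np.linspace(0,2*np.pi,60)
for x,y,col in [(.4724,-.252,(0,0,255)),(.4705,-.252,(255,0,0))]:
  for z in (.118,.09):
    q=proj(c,np.c_[x+.026*np.cos(t),y+.026*np.sin(t),0*t+z]).astype(np.int32);cv2.polylines(im,[q],True,col,1)
print(proj(c,[s['tcp_pos']]), proj(c,[[s['tcp_pos'][0],s['tcp_pos'][1],.118]]))
cv2.imwrite('pics/w1b.png',im)
E
```

```text
[ 0.47080981 -0.25073991  0.22242132] [-1.06128590e+01  1.31471939e+01 -1.23813529e+01 -1.22613002e-02
 -6.45010438e+01 -6.34023377e+01]
[[256.32692549 232.11599952]] [[256.47858871 191.24576741]]
```

View pics/w1b.png

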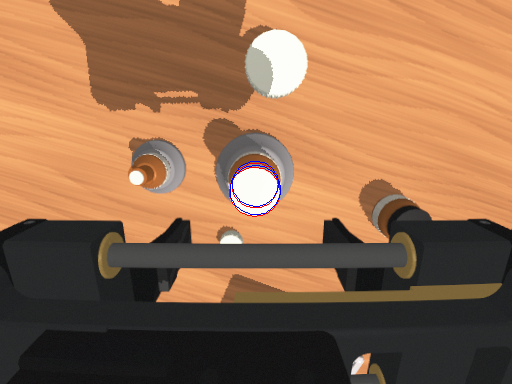

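The wrist view shows the cap at about (255,188) between the fingers. The jar on the right at (400,215) and the small bottle on the left at (155,165) stay clear. I'll refine the cap centre from the white blob.

```bash
python3 - <<'E'
from h import *
c=pickle.load(open('w1.pkl','rb'));im=c['image'].astype(int)
x0,y0,x1,y1=222,155,290,222
s=im[y0:y1,x0:x1]; m=((s.min(2)>170)&(s.max(2)-s.min(2)<40)).astype(np.uint8)
n,l,st,ce=cv2.connectedComponentsWithStats(m);k=1+np.argmax(st[1:,4]);print(ce[k]+[x0,y0],st[k]+[x0,y0,0,0,0])
t=np.linspace(0,2*np.pi,200)
def mask(x,y):
    M=np.zeros(im.shape[:2],np.uint8)
    q=np.concatenate([proj(c,np.c_[x+.026*np.cos(t),y+.026*np.sin(t),0*t+z]) for z in (.118,.09)])
    cv2.fillConvexPoly(M,cv2.convexHull(np.round(q*16).astype(np.int32)),1,shift=4); return M[y0:y1,x0:x1]
best=max(((np.sum((mask(x,y)&1)*(l==k))/np.sum((mask(x,y)|(l==k))>0)),x,y) for x in np.arange(.464,.480,.0005) for y in np.arange(-.258,-.244,.0005));print(best)
cv2.imwrite('pics/w1c.png',cv2.resize(c['image'][140:240,200:310],None,fx=6,fy=6,interpolation=cv2.INTER_CUBIC))
# triangulated from blobs: top ray at .118
p=best[1:];print(mask(*p).sum(),(l==k).sum())
print((np.array(p)-r.sense()['tcp_pos'][:2])/.06)
E
```

```text
[255.36836935 189.66502947] [ 228  155   56   61 2036]
(np.float64(0.8402625820568927), np.float64(0.47200000000000003), np.float64(-0.253))
2169 2036
[ 0.01983646 -0.03766819]
```

View pics/w1c.png

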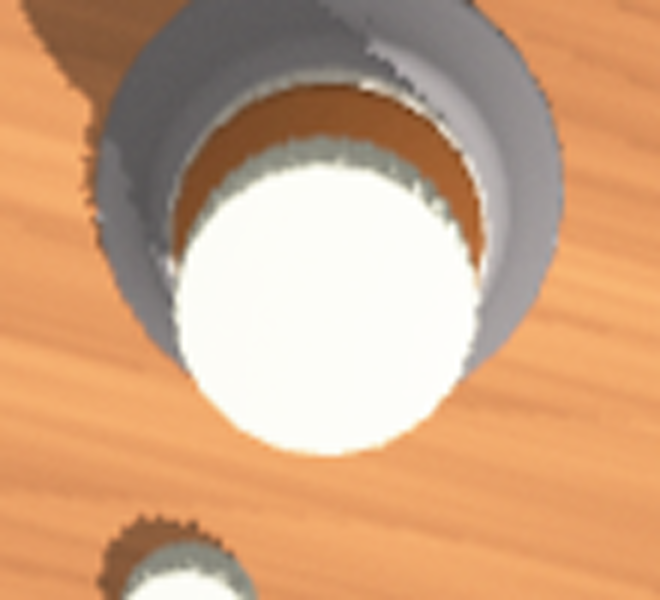

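```bash
python3 - <<'E'
from h import *
c=pickle.load(open('w1.pkl','rb'));im=c['image']
m=(im.min(2)>235).astype(np.uint8); n,l,st,ce=cv2.connectedComponentsWithStats(m); k=l[192,255]; print(st[k],ce[k])
h=cv2.convexHull(np.argwhere(l==k)[:,::-1].astype(np.int32))[:,0]
W=np.array([atz(c,q,.118)[:2] for q in h]).astype(np.float32)
print(cv2.fitEllipse(W),cv2.minEnclosingCircle(W)); print(r.sense()['tcp_pos'])
E
```

```text
[ 230  168   49   47 1794] [253.97380156 191.13656633]
((0.4719127416610718, -0.25300586223602295), (0.04925784468650818, 0.050639159977436066), 25.5093994140625) ((0.4714447557926178, -0.2533300817012787), 0.025624074041843414)
[ 0.47080981 -0.25073991  0.22242132]
```

Call:
servo_tool:
  slide:
    - [0.01,-0.035,-0.3]
    - [0,0,-0.5]
    - [0,0,-0.5]
    - [0,0,-0.5]
    - [0,0,-0.3]
    - [0,0,-0.14]
    - [0,0,0]
    - [0,0,0]
  twist:
    - [0,0,0]
    - [0,0,0]
    - [0,0,0]
    - [0,0,0]
    - [0,0,0]
    - [0,0,0]
    - [0,0,0]
    - [0,0,0]
  gripper: [0,0,0,0,0,0,0,0]

```text
time_s: 2.7
tcp_pos: [0.4719, -0.2544, 0.0891]
ee_rot: [[-0.962, -0.273, 0.002], [-0.273, 0.962, -0.001], [-0.001, -0.001, -1.0]]
wrist_force: [-0.0, -0.3, 0.3]
gripper_width: 1.0
```

Call:
servo_tool:
  slide:
    - [0,0,0]
  twist:
    - [0,0,0]
  gripper: [0]

```text
time_s: 2.82
tcp_pos: [0.4719, -0.2542, 0.089]
ee_rot: [[-0.962, -0.273, 0.002], [-0.273, 0.962, -0.0], [-0.002, -0.001, -1.0]]
wrist_force: [-0.9, 0.7, -0.2]
gripper_width: 1.004
```

```bash
python3 - <<'E'
from h import *
c=snap('wrist','w2'); print(r.sense()['tcp_pos'])
snap('side','s2');print(r.sense()['tcp_pos'])
E
```

```text
[ 0.4717839  -0.25419242  0.08887253]
[ 0.47172761 -0.25412372  0.08872335]
```

View pics/w2.png

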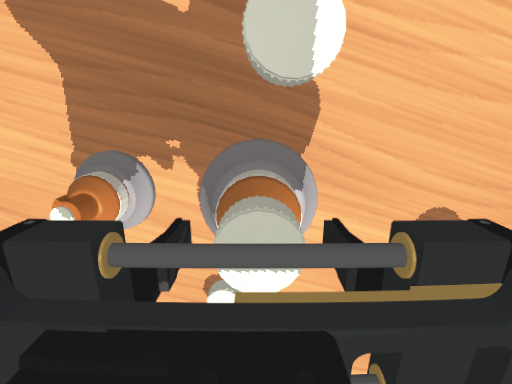

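The cap spans columns 217 to 304, so its centre is 260, while the finger midpoint is 256. That puts the cap about 2 mm towards +y. I'll correct that and close.

Call:
servo_tool:
  slide:
    - [-0.01,0.03,0]
    - [0,0,0]
    - [0,0,0]
    - [0,0,0]
    - [0,0,0]
    - [0,0,0]
    - [0,0,0]
  twist:
    - [0,0,0]
    - [0,0,0]
    - [0,0,0]
    - [0,0,0]
    - [0,0,0]
    - [0,0,0]
    - [0,0,0]
  gripper: [0,1,1,1,1,1,1]

```text
time_s: 3.8
tcp_pos: [0.4709, -0.2525, 0.0881]
ee_rot: [[-0.962, -0.273, 0.0], [-0.273, 0.962, -0.0], [-0.0, -0.0, -1.0]]
wrist_force: [0.5, -1.8, -1.0]
gripper_width: 0.59
```

Call:
servo_tool:
  slide:
    - [0,0,-0.05]
    - [0,0,-0.05]
    - [0,0,0]
    - [0,0,0]
  twist:
    - [0,0,0]
    - [0,0,0]
    - [0,0,0]
    - [0,0,0]
  gripper: [1,1,1,1]

```text
time_s: 4.3
tcp_pos: [0.471, -0.2525, 0.0832]
ee_rot: [[-0.962, -0.274, 0.0], [-0.274, 0.962, -0.001], [-0.0, -0.001, -1.0]]
wrist_force: [-1.6, 1.3, 7.1]
gripper_width: 0.596
```

Call:
servo_tool:
  slide:
    - [0,0,-0.02]
    - [0,0,0]
    - [0,0,0]
  twist:
    - [0,0,0]
    - [0,0,0]
    - [0,0,0]
  gripper: [1,1,1]

```text
time_s: 4.68
tcp_pos: [0.471, -0.2525, 0.0822]
ee_rot: [[-0.962, -0.274, 0.001], [-0.274, 0.962, -0.001], [-0.0, -0.001, -1.0]]
wrist_force: [-2.3, 1.1, 8.2]
gripper_width: 0.595
```

```bash
python3 - <<'E'
from h import *
for i in range(3):
    c=r.capture('side'); s=r.sense(); print(s['tcp_pos'],s['wrist_force'],s['moment'],s['joints'][5])
cv2.imwrite('pics/s3.png',cv2.resize(c['image'][100:220,220:380],None,fx=4,fy=4,interpolation=cv2.INTER_CUBIC))
E
```

```text
[ 0.47098864 -0.25249624  0.0822128 ] [-2.82346299  0.83210058  9.24902953] [0.19803228 0.66789455 0.04461377] -63.36739782088115
[ 0.47099951 -0.25248894  0.08220628] [-2.61118029  0.88110159  7.96790702] [0.18768772 0.70096295 0.05825311] -63.36568560428384
[ 0.47099554 -0.25247722  0.08221402] [-2.32185114  0.34474323  9.23141215] [ 0.15051429  0.71622493 -0.0222157 ] -63.366776135459645
```

View pics/s3.png

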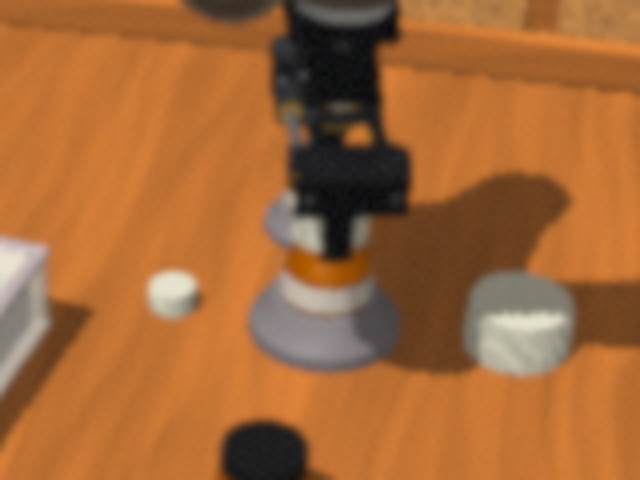

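About 8.8 N of push means roughly 5.8 mm of travel, which is enough. I'll start the anticlockwise twist.

Call:
servo_tool:
  slide:
    - [-0.01,0,0]
    - [0,0,0]
    - [0,0,0]
    - [0,0,0]
    - [0,0,0]
    - [0,0,0]
  twist:
    - [0,0,0.5]
    - [0,0,1]
    - [0,0,1]
    - [0,0,1]
    - [0,0,1]
    - [0,0,0]
  gripper: [1,1,1,1,1,1]

```text
time_s: 5.58
tcp_pos: [0.4719, -0.2528, 0.0827]
ee_rot: [[-0.732, -0.681, 0.004], [-0.681, 0.732, -0.002], [-0.002, -0.004, -1.0]]
wrist_force: [-0.3, 0.2, 8.6]
gripper_width: 0.588
```

```bash
python3 - <<'E'
from h import *
for i in range(3):
    c=r.capture('wrist'); s=r.sense(); print(s['tcp_pos'],s['wrist_force'],s['moment'],s['joints'][5])
E
```

```text
[ 0.4718998  -0.2527935   0.08269201] [-0.9449952   0.80553223  8.05438005] [0.07951198 0.12047433 0.03339353] -36.34216299356556
[ 0.47189886 -0.25280767  0.08266065] [-0.04052456  0.46653539  8.17764767] [0.02339202 0.13613248 0.01565456] -36.347821946004295
[ 0.47187571 -0.25280229  0.08265602] [-0.24361259  0.84136305  8.60973255] [0.07288416 0.11051472 0.04788438] -36.34816317735568
```

Turned 27° with almost no z moment and no slip stop. I'll continue to about 87°, with slightly more push.

Call:
servo_tool:
  slide:
    - [0,0,-0.01]
    - [0,0,0]
    - [0,0,0]
    - [0,0,0]
    - [0,0,0]
    - [0,0,0]
    - [0,0,0]
    - [0,0,0]
    - [0,0,0]
    - [0,0,0]
    - [0,0,0]
    - [0,0,0]
  twist:
    - [0,0,1]
    - [0,0,1]
    - [0,0,1]
    - [0,0,1]
    - [0,0,1]
    - [0,0,1]
    - [0,0,1]
    - [0,0,1]
    - [0,0,1]
    - [0,0,1]
    - [0,0,0]
    - [0,0,0]
  gripper: [1,1,1,1,1,1,1,1,1,1,1,1]

```text
time_s: 7.22
tcp_pos: [0.4721, -0.2528, 0.0822]
ee_rot: [[0.224, -0.975, 0.004], [-0.975, -0.224, -0.002], [0.003, -0.004, -1.0]]
wrist_force: [-0.2, 0.6, 8.5]
gripper_width: 0.591
```

```bash
python3 - <<'E'
from h import *
for i in range(3):
    c=r.capture('wrist'); s=r.sense(); print(s['tcp_pos'],s['wrist_force'],s['moment'],s['joints'][5])
cv2.imwrite('pics/w4.png',c['image'])
E
```

```text
[ 0.47213276 -0.25282438  0.08222457] [0.60655735 0.44769021 8.16420958] [0.09333035 0.16007255 0.06259201] 23.651468831368078
[ 0.4721195  -0.25280157  0.08220054] [0.12194011 0.85286525 8.70794521] [0.10720189 0.15805044 0.02416117] 23.64969579330281
[ 0.47215565 -0.25283548  0.08224289] [0.43210485 0.57652355 8.96089353] [0.05997875 0.17704084 0.0054303 ] 23.65173094228078
```

View pics/w4.png

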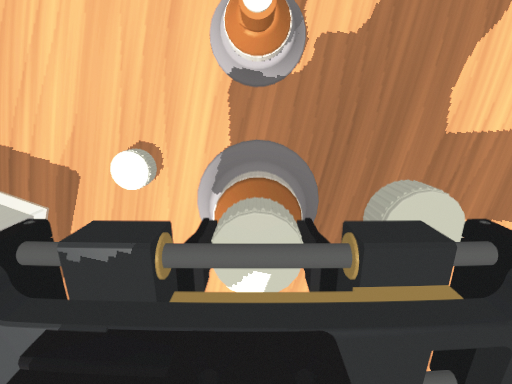

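The cap is held at (258,250) between the pads after 87° of turn. I'll lift gently at first and watch the force.

Call:
servo_tool:
  slide:
    - [0,0,0.07]
    - [0,0,0.07]
    - [0,0,0.07]
    - [0,0,0]
  twist:
    - [0,0,0]
    - [0,0,0]
    - [0,0,0]
    - [0,0,0]
  gripper: [1,1,1,1]

```text
time_s: 7.88
tcp_pos: [0.4706, -0.2525, 0.0931]
ee_rot: [[0.223, -0.975, 0.001], [-0.975, -0.223, -0.0], [0.001, -0.001, -1.0]]
wrist_force: [1.8, -1.9, 1.6]
gripper_width: 0.593
```

Call:
servo_tool:
  slide:
    - [0,0,0.1]
    - [0,0,0.15]
    - [0,0,0.2]
    - [0,0,0.2]
    - [0,0,0.15]
    - [0,0,0.05]
    - [0,0,0]
    - [0,0,0]
    - [0,0,0]
  twist:
    - [0,0,0]
    - [0,0,0]
    - [0,0,0]
    - [0,0,0]
    - [0,0,0]
    - [0,0,0]
    - [0,0,0]
    - [0,0,0]
    - [0,0,0]
  gripper: [1,1,1,1,1,1,1,1,1]

```text
time_s: 9.0
tcp_pos: [0.47, -0.2522, 0.1435]
ee_rot: [[0.222, -0.975, -0.001], [-0.975, -0.222, 0.0], [-0.0, 0.001, -1.0]]
wrist_force: [-0.2, -1.0, 0.5]
gripper_width: 0.591
```

```bash
python3 - <<'E'
from h import *
c=snap('wrist','w5'); d=snap('side','s5'); s=r.sense(); print(s['tcp_pos'],s['wrist_force'],s['moment'],s['gripper_width'],s['time_s'])
a=cv2.resize(c['image'],(400,300)); b=cv2.resize(d['image'][90:210,220:380],(400,300),interpolation=cv2.INTER_CUBIC)
cv2.imwrite('pics/end.png',np.hstack([a,b]))
E
```

```text
[ 0.47007886 -0.25222683  0.14362765] [ 1.05402608  0.40840035 -0.64186332] [ 0.00100981  0.1494147  -0.01972193] 0.593403042406263 9.1
```

View pics/end.png

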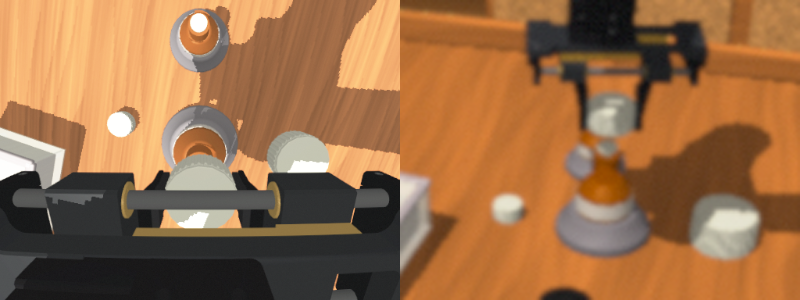

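The cap hangs in the fingers at (610,115), clear of the open neck at (600,150). It may be slightly tilted, so I'll check that closer.

```bash
python3 - <<'E'
from h import *
d=pickle.load(open('s5.pkl','rb'));p=r.sense()['tcp_pos']
x0,y0,sc=275,105,10
o=cv2.resize(d['image'][y0:y0+55,x0:x0+60],None,fx=sc,fy=sc,interpolation=cv2.INTER_CUBIC);o2=o.copy()
t=np.linspace(0,2*np.pi,60); dz=p[2]-.0882
for z in (.118+dz,.09+dz):
    q=((proj(d,np.c_[p[0]+.026*np.cos(t),p[1]+.026*np.sin(t),0*t+z])-[x0,y0]+.5)*sc).astype(np.int32);cv2.polylines(o,[q],True,(0,0,255),1)
o=np.hstack([o2,o]);cv2.imwrite('pics/end2.png',cv2.resize(o,(800,int(o.shape[0]*800/o.shape[1]))))
E
```

```text
(no output)
```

View pics/end2.png

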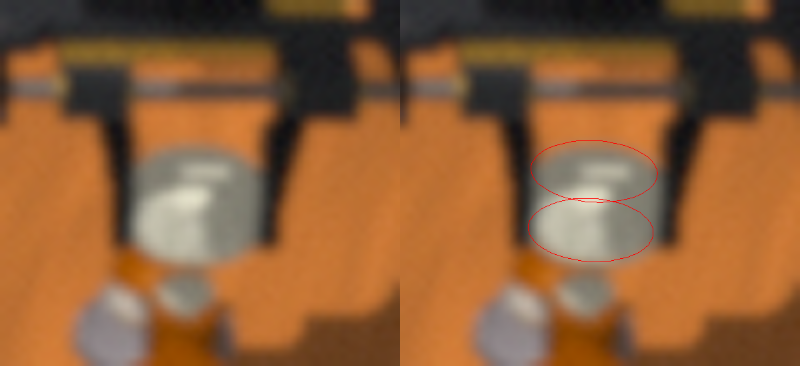

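The cap outline matches a level cylinder 55 mm above its locked height, with a gap to the neck. Handing in.

```bash
python3 -c "
from station import r
print(r.finish_job())"
```

```text
the job is handed in; nothing more can be done
None
```

The bottle is open and I handed the job in at about 9 s, with the gripper still holding the cap above it; no verdict was reported. I gripped the middle-sized cap on the bottle in the 112 mm holder and pushed it down about 6 mm (roughly 8.8 N). I then turned it 87° anticlockwise and lifted it.

**Last checks:**
- The cap is about 55 mm above its locked height, and the TCP is about 2 mm from the bottle's axis.
- The gripper is open about 51.5 mm, which fits the 52 mm cap, and the remaining wrist force is only noise (about 1 N).
- The side view shows the cap level and clear of the neck, matching a level model except for about 1 pixel of sideways offset, which was there from the start.
- The arm kept clear of the jar, clock and tissue box as far as the views show; I did not re-measure their positions at the end.

**What disagreed:** the camera estimates of the bottle's axis differed by about 2 mm. I corrected for that before closing the gripper. A sideways force of about 2.5 N during the push faded once the cap began to turn.

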